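# Put the hanging oblong tin away in its drawer

## Robot

A 7-joint arm with a two-finger parallel gripper is mounted at the origin on the work surface. World frame = base frame: x ahead of the robot, y to its left, z up, the work surface at z = 0. Lengths are in m, angles in rad, forces in N, time in s.
With the tool pointing down it reaches from about 0.425 to 0.875 m from the base axis. Payload 4.7 kg.
Tool frame: the origin (TCP) lies midway between the tips of the shut fingers; the grasp point (between the pads) lies 19 mm behind it; z points along the fingers, y is the direction in which the jaws open and shut (so a half turn about z gives the same grasp; the last joint's range is limited). The gripper opens to 87 mm and grips with 3 to 60 N. Pads are 19 mm wide; open, the fingers measure 117 mm over their backs; the gripper's body (75 mm by 190 mm) begins 51 mm behind the grasp point.
Start: joints at [-1.117, 0.321, -0.07, 1.45, 0.023, 1.371, -0.057], TCP at [0.277, 0.588, 0.223] pointing down, gripper open.
Joint ranges: [-2.86, 2.86], [-0.3, 2.09], [-1.38, 1.24], [0.06, 2.45], [-1.56, 4.7], [0.09, 2.05], [-2.69, 2.69]. Speed limits (rad/s): [2.57, 2.57, 3.14, 3.14, 3.14, 3.14, 3.14].

## Interface

Orientations are given as a rotation vector (axis times angle).
In Python, from bench import get_state, eyes, job gives the robot as it stands. The module is installed in compiled form; this text tells all that it offers.
- The arm moves only by the shell command python3 -m jog 'ROWS' [FORCE]. ROWS is JSON, a list that holds one entry, the list of rows, each a list of 5 numbers: the opening, from 0 (shut) to 1 (fully open), then the shift along the tool's x, y, z in units of 40 mm (1.0 is 40 mm), then the turn about the tool's z in units of 5 degrees (1.0 is 5 degrees). In form: [[[jaw, dx, dy, dz, turn], ...]]. A call has 1 to 10 rows; each row shifts and turns the commanded pose from where the row before left it, along the tool's axes as they then stand; what a row does not reach is not made up. A row lasts 1/8 s, in which the tool goes at most 62.5 mm and 10.7 degrees, less where a joint would pass 70% of its speed; a pose out of reach is approached as far as the arm can. A call is refused whole if a number of a shift passes 1 or a number of a turn 1, either way. A call with a gripper value outside its range is refused whole. The fingers move at their own pace and stop on an object; FORCE is the grip in N (left out, the last holds). Time passes only in rows, so rows that do not move let the fingers close. It gives the time, the measured TCP pose, the force and the opening at its end, in the units of the state.
- get_state(): the state, without advancing time (a new reading comes with each control period).
- eyes.get_image(name): name is "scene" or "top"; returns (picture, depth): 384x512x3 uint8, red, green, blue; 384x512 float32, m along the optical axis (not along the pixel's ray), 0 where there is no reading.
- eyes.camera_params(name): a dict with "camera_matrix" (3x3 intrinsics, pixels), "pose" (4x4, takes a point from camera to world coordinates). Camera axes: x right, y down, z forward; pixel columns grow to the right and rows downward; lengths in m; the calibration is good to about 2 mm. A picture is of the moment at which its call begins. camera_params takes no time and is no camera call.
- job.close_job(): hands the job in, once; it reports no verdict.
The state is a dict: "time": time; "joint_positions": joint angles; "qd": joint speeds; "joint_torque": joint torques, N m; "position": TCP position; "tool_rot": TCP orientation; "ft_force": force on the tool from outside, world axes, zero at the start; "torque": the same for the moment, N m; "grip_width": opening from 0.0 (shut) to 1.0 (fully open).
Only numpy, scipy, OpenCV 4.12 (cv2) and the standard library are available. Lean on these libraries where they do the work, as an engineer would, in place of code of your own. Each camera call takes 0.05 s, during which the arm holds its last target. There are 200 camera calls.

## Task

Please put the oblong spice tin away: lift it up and off its hook, stand it on the ledge and let go of it, then take it afresh and stand it in the narrow compartment of the little drawer, let go, and push the drawer fully shut. Keep the tin upright and do not drop it, and leave the round tin hanging and the mortar, grinder and shaker where they are.

Things in the scene. Friction and masses are not known exactly. Their poses are not given: they have to be found in the camera images.
- oblong_tin: Oblong dark metal spice tin, 0.15 to 0.31 kg: closed box 56 (x) x 36 (y) x 42 mm high. A fixed 4 mm wire bail in its y-z plane, legs at y = -14, +14, rises 30 mm above the box, 25 mm free beneath. Origin: centre of the underside. Hangs by the bail on one of the two hooks, underside 60 mm above the ledge, x along the hook away from the robot; sways if touched. Stands stably on its flat underside.
- tin_top (a point): Centre of the oblong tin's box top, under the bail, 42 mm above its origin. On the hook, fingers have room at the broad sides (36 mm apart, along y), and the gripper's palm passes above bail, hook and bar. Stood 120 mm or more in front of its hook place, it can be taken by its ends clear of the hooks.
- round_tin: Bystander: round dark metal tin, 44 mm across, 42 mm high, same bail, hanging on the other hook 140 mm away. Origin: centre of the underside. Which tin is on which hook changes.
- stand: Fixed hook stand. Wooden foot 60 x 270 x 16 mm (x -30 to +30), steel posts at y = -120, +120 mm carry a 10 mm bar along y, axis 125.5 mm above the ledge. Hooks at y = -70 and +70 mm point to the stand's -x (the robot). Tins hang 60 mm in front of the bar. Origin: on the ledge below the bar's middle.
- hook_right (a point): Tip of the hook at the stand's y = -70 mm: the other, at y = +70 mm, is alike. A 5 mm rod runs from the bar to -x, its top 128 mm above the ledge, then turns up; the tip's top is 137 mm high, 75 mm before the bar. To come off, a tin rises 10 to 19 mm (14 is best; beyond, the box meets the rod), then moves 70 mm along the stand's -x.
- cabinet: Fixed low pine drawer box, 200 mm deep (x), 190 mm wide (y), 112 mm high, its front facing its -x (the robot). Origin: centre of the underside; x points into the box, away from the robot.
- drawer (a joint): How far the drawer is out, m: 0 shut, 0.155 fully out (stop). Slides along the cabinet's -x with 1 to 2 N and stays where left; starts 0 to 0.03 out. Front panel 12 mm thick, top 106 mm above the ledge; inside walls and divider end 64 mm above the ledge.
- drawer_handle (a point): Centre of the drawer's steel bar handle, 85 mm above the ledge, 35 mm in front of the drawer's front, 100 mm long along the cabinet's y; room for a finger behind it from above. Moves with the drawer.
- compartment (a point): Floor of the drawer's narrow compartment (at cabinet's -y, the robot's right), 18 mm above the ledge: where the tin stands. Moves with the drawer, axes as the cabinet's. 46 mm wide (y), 69 mm from here to the front wall, 99 mm to the back; walls 46 mm high. With the drawer 150 mm out, 75 mm before the cabinet's front edge.
- divider (a point): Top of the divider beside the compartment. The tin goes in only lengthwise (x along the drawer, either way round), its box sinking 4 mm below the walls: fingers fit at its two ends (56 mm apart), not at its broad sides. Tin and bail pass under the cabinet top. The wide compartment at +y, with a cardboard box in it, is not the tin's place.
- mortar: Bystander: grey stoneware mortar, 104 mm across, 72 mm high, its pestle leaning in it up to 120 mm. Origin: centre of the underside.
- grinder: Bystander: beech pepper grinder, 54 mm across, 142 mm high. Origin: centre of the underside.
- shaker: Bystander: square glass shaker with black flip-top cap, 44 x 44 x 97 mm. Origin: centre of the underside.
Things that resemble listed ones, but are neither listed nor needed, are in the scene too. What is shaped like the oblong_tin but green or red is not meant.

How it is judged:
On the way, in this order (a step that is already met when the one before it is completed fails the run):
1. the oblong tin is off its hook, lifted away upright (distance of oblong_tin from where it was at the start of the episode above 0.06 m and height (world z) of oblong_tin above 0.012 m and angle between oblong_tin's own z axis and vertical below 0.4 rad), for 0.1 s.
2. the oblong tin stands upright on the ledge, let go (height (world z) of oblong_tin below 0.008 m and angle between oblong_tin's own z axis and vertical below 0.1 rad and linear speed of oblong_tin below 0.03 m/s and contact force between the fingers and oblong_tin below 0.1 N), for 0.2 s.
3. the oblong tin stands in the narrow compartment of the open drawer, let go (z of oblong_tin in the frame of compartment between -0.006 and 0.006 m and y of oblong_tin in the frame of compartment between -0.012 and 0.012 m and x of oblong_tin in the frame of compartment between -0.06 and 0.09 m and angle between oblong_tin's own z axis and vertical below 0.1 rad and angle between the x axis of oblong_tin and the x axis of compartment, either way round below 0.3 rad and linear speed of oblong_tin below 0.03 m/s and contact force between the fingers and oblong_tin below 0.1 N and value of joint drawer above 0.05 m), for 0.2 s.
At the end, for the whole second after the job is handed in: The oblong tin stands at rest on the floor of the drawer's narrow compartment, upright within 0.1 rad (about 6 degrees), lengthwise, let go, and the drawer is shut to within 8 mm (z of oblong_tin in the frame of compartment between -0.006 and 0.006 m and y of oblong_tin in the frame of compartment between -0.012 and 0.012 m and x of oblong_tin in the frame of compartment between -0.06 and 0.09 m and angle between oblong_tin's own z axis and vertical below 0.1 rad and angle between the x axis of oblong_tin and the x axis of compartment, either way round below 0.3 rad and linear speed of oblong_tin below 0.03 m/s and contact force between the fingers and oblong_tin below 0.1 N and value of joint drawer below 0.008 m); the robot touches nothing.
It fails at once if the oblong tin is tipped by more than 35 degrees or so (0.6 rad) (angle between oblong_tin's own z axis and vertical above 0.6 rad).
It fails at once if the oblong tin is dropped: it moves faster than 0.6 m/s with no finger on it (a fall of about 2 cm) (linear speed of oblong_tin above 0.6 m/s and contact force between the fingers and oblong_tin below 0.05 N).
It fails at once if the round tin is knocked about or off its hook (moved more than 40 mm) (distance of round_tin from where it was at the start of the episode above 0.04 m).
It fails at once if the mortar, grinder or shaker is shifted by more than 30 mm or tipped by more than 0.35 rad ((distance of mortar from where it was at the start of the episode above 0.03 m or angle between mortar's own z axis and vertical above 0.35 rad) or (distance of grinder from where it was at the start of the episode above 0.03 m or angle between grinder's own z axis and vertical above 0.35 rad) or (distance of shaker from where it was at the start of the episode above 0.03 m or angle between shaker's own z axis and vertical above 0.35 rad)).
It also fails if it takes over 72 s, if anything falls off the work surface, if the arm or the gripper's body presses on something with over 40 N, if the wrist force passes 120 N, or if a joint passes its speed limit or range.

## Working session

There is one attempt and no reset: what is moved stays moved. The work goes in short steps, Python scripts to look and compute and a shell command to move; the robot and the scene stay as the last step left them, time stands still between calls to the robot, and variables do not carry over. Pictures are saved under pics/ and viewed, about 8 in all and at most 12, crops included, and the job is handed in when it is done.

```bash
mkdir -p pics
cat > h.py <<'E'
import numpy as np, cv2
from bench import get_state, eyes, job
def snap(name,fn=None):
    im,d=eyes.get_image(name); p=eyes.camera_params(name)
    if fn: cv2.imwrite('pics/'+fn,im[:,:,::-1])
    return im,d,p
def cloud(d,p):
    K=np.array(p['camera_matrix']);T=np.array(p['pose'])
    v,u=np.mgrid[:d.shape[0],:d.shape[1]]
    P=np.stack([(u-K[0,2])/K[0,0]*d,(v-K[1,2])/K[1,1]*d,d],-1)
    W=P@T[:3,:3].T+T[:3,3]; W[d<=0]=np.nan
    return W
E
python3 - <<'E'
from h import *
ims=[]
for n in('scene','top'):
    im,d,p=snap(n,n+'0.png'); W=cloud(d,p); np.savez(n+'0.npz',im=im,W=W)
    print(n,np.round(p['camera_matrix'],1).tolist(),np.round(p['pose'],3).tolist())
s=get_state();print(s)
E
```

```text
scene [[346.4, 0.0, 258.5], [0.0, 346.4, 192.9], [0.0, 0.0, 1.0]] [[0.877, 0.331, -0.349, 0.969], [0.481, -0.575, 0.662, -0.78], [0.019, -0.748, -0.664, 0.756], [0.0, 0.0, 0.0, 1.0]]
top [[391.8, 0.0, 254.7], [0.0, 391.8, 194.3], [0.0, 0.0, 1.0]] [[0.025, -0.981, 0.19, 0.432], [-1.0, -0.023, 0.016, -0.124], [-0.012, -0.191, -0.982, 1.118], [0.0, 0.0, 0.0, 1.0]]
{'time': 0.1, 'joint_positions': array([-1.11689753,  0.32175537, -0.07010728,  1.4515569 ,  0.02262381,
        1.37080071, -0.05687862]), 'qd': array([ 0.00129035, -0.00091567,  0.00089143, -0.00151435,  0.00188676,
       -0.00277462, -0.00029301]), 'joint_torque': array([ 5.14880026e-05, -4.92574739e+01, -4.05666735e-01, -3.13400424e+01,
       -6.42754650e-02,  3.94876627e-02,  7.36323182e-05]), 'position': array([0.27656911, 0.58767484, 0.22156489]), 'tool_rot': array([-6.85105246e-01, -3.06570223e+00,  2.68870479e-03]), 'ft_force': array([-0.46790924,  0.39081987, -0.13340088]), 'torque': array([-0.01825568, -0.00124861,  0.03521299]), 'grip_width': 1.0015903597084694}
```

View pics/scene0.png

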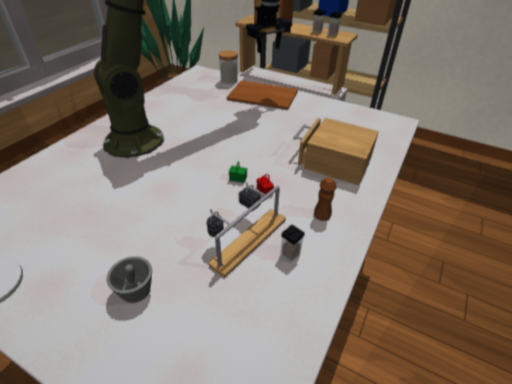

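View pics/top0.png

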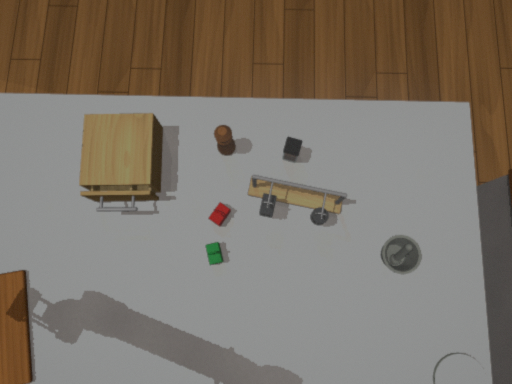

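The oblong tin hangs on the left hook, at top-view pixel (268,205). The round tin is at (319,216), and the red and green decoys are at (220,214) and (214,253). The cabinet is around (120,150), with its handle at (117,209). Next I'll measure these from depth.

Run:
```python
from h import *
t=np.load('top0.npz');W=t['W'];im=t['im']
s=np.load('scene0.npz');S=s['W'];sim=s['im']
def reg(W,x0,x1,y0,y1,z0,z1):
    P=W.reshape(-1,3);m=(P[:,0]>x0)&(P[:,0]<x1)&(P[:,1]>y0)&(P[:,1]<y1)&(P[:,2]>z0)&(P[:,2]<z1);return P[m]
def rect(n,P):
    if len(P)<5: print(n,len(P));return
    r=cv2.minAreaRect((P[:,:2]*1000).astype(np.float32));print(n,len(P),'c',np.round(r[0],1),'sz',np.round(r[1],1),'ang',round(r[2],1),'z',np.round(np.percentile(P[:,2],[5,50,95]),3),'med',np.round(np.median(P,0),3))
for uv in [(120,150),(117,209),(268,205),(319,216),(220,214),(214,253),(295,187),(298,196),(290,150),(223,132),(400,253)]:
    print(uv,np.round(W[uv[1],uv[0]],3))
for n,A in(('top',W),('scene',S)):
    c=W[150,120]
    rect(n+' cabtop',reg(A,c[0]-.13,c[0]+.2,c[1]-.17,c[1]+.17,.109,.118))
    h=W[209,117]
    rect(n+' handle',reg(A,h[0]-.03,h[0]+.01,h[1]-.1,h[1]+.1,.07,.098))
    b=W[187,295]
    rect(n+' bar',reg(A,b[0]-.08,b[0]+.08,b[1]-.2,b[1]+.2,.118,.14))
    rect(n+' foot',reg(A,b[0]-.12,b[0]+.12,b[1]-.2,b[1]+.2,.011,.021))
    for k,uv in(('obl',(268,205)),('round',(319,216)),('red',(220,214)),('green',(214,253))):
        q=W[uv[1],uv[0]]
        zz=(.095,.106) if k in('obl','round') else(.036,.048)
        rect(n+' '+k,reg(A,q[0]-.04,q[0]+.04,q[1]-.04,q[1]+.04,*zz))
a=np.array([cv2.resize(im[80:240,60:360],(750,400),interpolation=cv2.INTER_CUBIC)])[0]
b=cv2.resize(sim[110:280,180:390],(494,400),interpolation=cv2.INTER_CUBIC)
cv2.imwrite('pics/crop_top.png',a[:,:,::-1])
```

```text
(120, 150) [0.741 0.259 0.109]
(117, 209) [0.583 0.259 0.089]
(268, 205) [ 0.597 -0.142  0.126]
(319, 216) [ 0.575 -0.276  0.104]
(220, 214) [ 0.579 -0.014  0.067]
(214, 253) [0.475 0.    0.044]
(295, 187) [ 0.67  -0.221  0.016]
(298, 196) [ 0.644 -0.23   0.014]
(290, 150) [ 0.754 -0.2    0.099]
(223, 132) [ 0.786 -0.021  0.143]
(400, 253) [ 0.486 -0.49   0.082]
top cabtop 4812 c [732.5 267.9] sz [225.7 190.8] ang 2.0 z [0.11  0.112 0.115] med [0.742 0.268 0.112]
top handle 179 c [584.7 261.3] sz [ 14.7 108.6] ang 1.3 z [0.084 0.089 0.093] med [0.583 0.264 0.089]
top bar 478 c [ 616.1 -214.4] sz [248.9  79.5] ang 79.2 z [0.124 0.129 0.132] med [ 0.644 -0.211  0.129]
top foot 1389 c [ 690.5 -182.7] sz [205.1 331.7] ang 3.6 z [0.012 0.016 0.019] med [ 0.646 -0.221  0.016]
top obl 242 c [ 603.6 -141.4] sz [35.7 56.1] ang 80.0 z [0.098 0.101 0.104] med [ 0.599 -0.14   0.101]
top round 184 c [ 577.9 -278.4] sz [41.9 42.1] ang 28.6 z [0.098 0.101 0.104] med [ 0.575 -0.276  0.101]
top red 242 c [584.7  -7.6] sz [36.7 55.9] ang 56.0 z [0.038 0.042 0.045] med [ 0.584 -0.008  0.042]
top green 
[... 232 characters left out ...]
14.2 107.8] ang 1.0 z [0.086 0.091 0.094] med [0.585 0.258 0.091]
scene bar 419 c [ 617.4 -216.7] sz [252.2  77.5] ang 79.6 z [0.124 0.13  0.133] med [ 0.643 -0.231  0.13 ]
scene foot 1630 c [ 682.3 -191.5] sz [213.4 338. ] ang 0.2 z [0.014 0.017 0.02 ] med [ 0.651 -0.232  0.017]
scene obl 189 c [ 604.1 -142.9] sz [37.3 57.2] ang 78.2 z [0.096 0.103 0.105] med [ 0.609 -0.147  0.103]
scene round 157 c [ 578.1 -281.9] sz [41.1 40. ] ang 40.3 z [0.096 0.103 0.105] med [ 0.581 -0.285  0.103]
scene red 137 c [584.7  -9.6] sz [35.  57.1] ang 56.6 z [0.037 0.043 0.045] med [ 0.589 -0.014  0.043]
scene green 131 c [475.2   0.6] sz [55.1 38.5] ang 14.4 z [0.037 0.043 0.046] med [ 0.478 -0.002  0.043]
```

View pics/crop_top.png

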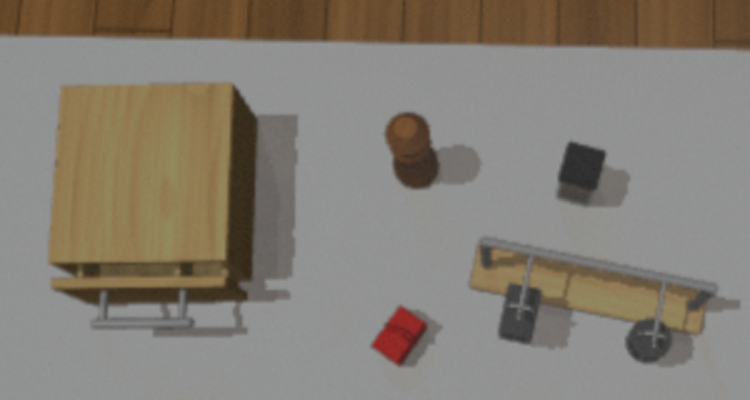

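The crop shows the drawer slightly open, with its handle centred at about crop (142,323). The oblong tin is lengthwise on the left hook at crop (520,312), and the red tin is clear of it. Tin spacing comes out at 140.4 mm and the stand yaw at about -10.4°, which agrees with the rectangle angle. Now I'll refine the cabinet yaw and write a helper that computes offsets.

```bash
cat >> h.py <<'E'
from scipy.spatial.transform import Rotation as R
def plan(x,y,z,yaw):
    """shift/turn in jog units from measured pose to TCP (m) and jaw-direction angle (deg)"""
    s=get_state();M=R.from_rotvec(s['tool_rot']).as_matrix()
    e=np.array([x,y,z])-s['position']
    cur=np.degrees(np.arctan2(M[1,1],M[0,1])); d=(cur-yaw+90)%180-90
    sh=M.T@e/0.04
    a=np.radians(d); r=R.from_euler('z',a).as_matrix().T@sh  # if turned first
    print('t',round(s['time'],2),'pos',np.round(s['position'],4),'yaw',round(cur,1),'tilt',round(np.degrees(np.arccos(-M[2,2])),1),'grip',round(s['grip_width'],3),'F',np.round(s['ft_force'],1))
    print(' shift now',np.round(sh,2),'turn',round(d/5,2),' shift after turn',np.round(r,2),'j',np.round(s['joint_positions'],2))
E
python3 - <<'E'
from h import *
for n in('top','scene'):
    t=np.load(n+'0.npz');P=t['W'].reshape(-1,3);P=P[~np.isnan(P[:,0])]
    H=P[(abs(P[:,0]-.585)<.03)&(abs(P[:,1]-.26)<.07)&(P[:,2]>.075)&(P[:,2]<.1)&(P[:,0]<.6)]
    c=np.polyfit(H[:,1],H[:,0],1);print(n,'handle yaw',-np.degrees(np.arctan(c[0])),'x mid',H[:,0].mean(),'y',H[:,1].min(),H[:,1].max())
    C=P[(P[:,0]>.66)&(P[:,0]<.83)&(abs(P[:,2]-.112)<.005)&(P[:,1]>.1)&(P[:,1]<.45)]
    e0=[];e1=[];xs=np.arange(.665,.825,.01)
    for x in xs:
        q=C[abs(C[:,0]-x)<.006,1];e0.append(q.min());e1.append(q.max())
    for nm,e in(('R',e0),('L',e1)):
        k=np.polyfit(xs,e,1);print(' side',nm,'yaw',np.degrees(np.arctan(k[0])),'y at .74',np.polyval(k,.74))
    # front/back edge by columns
    ys=np.arange(.2,.34,.01);b=[];f=[]
    Q=P[(P[:,0]>.6)&(P[:,0]<.9)&(P[:,2]>.1)&(P[:,2]<.12)]
    for y in ys:
        q=np.sort(Q[abs(Q[:,1]-y)<.005,0]);b.append(q.max());g=np.diff(q);i=np.argmax(g);f.append((q[0],q[i],q[i+1]))
    k=np.polyfit(ys,b,1);print(' back yaw',-np.degrees(np.arctan(k[0])),np.polyval(k,.26),'front panel/gap',np.round(np.median(f,0),4))
plan(.585,.26,.2,1.6)
E
```

```text
top handle yaw 2.1317868099798045 x mid 0.5845113918508777 y 0.2069951133023652 0.3155172625715132
 side R yaw 2.103923803894212 y at .74 0.17336894429660002
 side L yaw 2.647166467146304 y at .74 0.36279223563173946
 back yaw 1.8987029853093167 0.8439983867094394 front panel/gap [0.6182 0.6287 0.6447]
scene handle yaw 0.9651165402099473 x mid 0.5864451196197553 y 0.20481378160349895 0.3124465521711216
 side R yaw 2.284990123650396 y at .74 0.17161266967547806
 side L yaw 2.2120660311098965 y at .74 0.3612565359735659
 back yaw 2.129122475362452 0.8437850396807798 front panel/gap [0.6194 0.629  0.6451]
t 0.1 pos [0.2766 0.5877 0.2216] yaw 64.8 tilt 0.1 grip 1.002 F [-0.5  0.4 -0.1]
 shift now [-10.46  -4.13   0.55] turn 12.64  shift after turn [-8.4   7.48  0.55] j [-1.12  0.32 -0.07  1.45  0.02  1.37 -0.06]
```

```bash
python3 -m jog '[[[0.3,-0.8,-0.32,0,0],[0.3,-0.8,-0.32,0,0],[0.3,-0.8,-0.32,0,0],[0.3,-0.8,-0.32,0,0],[0.3,-0.8,-0.32,0,0],[0.3,-0.8,-0.32,0,0],[0.3,-0.8,-0.32,0,0],[0.3,-0.8,-0.32,0,0],[0.3,-0.8,-0.32,0,0],[0.3,-0.8,-0.32,0,0]]]' 20
python3 -m jog '[[[0.3,-0.8,-0.32,0,1],[0.3,-0.8,-0.32,0,1],[0.3,-0.8,-0.3,0,1],[0.3,0,0,0,1],[0.3,0,0,0,1],[0.3,0,0,0,1],[0.3,0,0,0,1],[0.3,0,0,0,1],[0.3,0,0,0,1],[0.3,0,0,0,1]]]'
python3 -m jog '[[[0.3,0,0,0,1],[0.3,0,0,0,1],[0.3,0,0,0,0.6],[0.3,0,0,0,0]]]'
python3 -c "
from h import *
plan(.585,.2615,.145,2.1)"
```

```text
time: 1.35
position: [0.5123, 0.3351, 0.2221]
tool_rot: [-0.685, -3.065, 0.001]
ft_force: [0.9, 0.9, 0.2]
grip_width: 0.303
time: 2.6
position: [0.5763, 0.2545, 0.2226]
tool_rot: [1.925, 2.483, -0.0]
ft_force: [0.2, -0.5, 1.3]
grip_width: 0.3
time: 3.1
position: [0.5762, 0.2547, 0.2226]
tool_rot: [2.188, 2.254, -0.0]
ft_force: [-0.1, -0.4, 0.1]
grip_width: 0.295
t 3.1 pos [0.5762 0.2547 0.2226] yaw 1.7 tilt 0.0 grip 0.295 F [-0.1 -0.4  0.1]
 shift now [0.16 0.22 1.94] turn -0.08  shift after turn [0.16 0.23 1.94] j [-0.71  0.28  0.31  1.52 -0.09  1.36 -0.36]
```

```bash
python3 -m jog '[[[0.3,0.16,0.22,0.5,-0.1],[0.3,0,0,0.8,0],[0.3,0,0,0.8,0],[0.3,0,0,0.6,0],[0.3,0,0,0.6,0],[0.3,0,0,0.6,0],[0.3,0,0,0,0]]]'
python3 -m jog '[[[0,0,0,0,0],[0,0,0,0,0],[0,0,0,0,0],[0,0,0,0,0]]]' 20
```

```text
time: 3.98
position: [0.5824, 0.2613, 0.0629]
tool_rot: [-2.175, -2.265, 0.009]
ft_force: [-0.6, 0.2, -0.0]
grip_width: 0.3
time: 4.47
position: [0.5848, 0.2625, 0.0675]
tool_rot: [2.176, 2.266, 0.002]
ft_force: [-1.8, 0.0, 2.7]
grip_width: 0.121
```

```bash
python3 -m jog '[[[0,0,-0.2,0,0],[0,0,-0.4,0,0],[0,0,-0.45,0,0],[0,0,-0.45,0,0],[0,0,-0.45,0,0],[0,0,-0.45,0,0],[0,0,-0.45,0,0],[0,0,-0.35,0,0],[0,0,-0.15,0,0],[0,0,0,0,0]]]'
python3 -m jog '[[[0.3,0,0,0,0],[0.3,0,0,0,0],[0.3,0,0,0,0],[0.3,0,0,-0.8,0],[0.3,0,0,-0.8,0],[0.3,0,0,-0.8,0],[0.3,0,0,-0.8,0],[1,0,0,-0.8,0]]]'
python3 - <<'E'
from h import *
im,d,p=snap('top','top1.png');W=cloud(d,p);np.savez('top1.npz',im=im,W=W)
cv2.imwrite('pics/t1c.png',cv2.resize(im[100:280,60:360],(750,450),interpolation=cv2.INTER_CUBIC)[:,:,::-1])
plan(.6037,-.142,.21,79.7)
E
```

```text
time: 5.72
position: [0.4501, 0.2571, 0.0674]
tool_rot: [-2.176, -2.266, -0.001]
ft_force: [-0.1, -0.1, 7.8]
grip_width: 0.116
time: 6.72
position: [0.4503, 0.2565, 0.2272]
tool_rot: [-2.176, -2.265, 0.001]
ft_force: [0.4, -0.2, 0.1]
grip_width: 0.349
t 6.78 pos [0.4523 0.2578 0.2319] yaw 2.3 tilt 0.4 grip 0.382 F [2.5 0.4 2.7]
 shift now [-10.14   3.38   0.53] turn -15.48  shift after turn [-5.51 -9.16  0.53] j [-0.83  0.03  0.27  1.77 -0.01  1.34 -0.52]
```

View pics/t1c.png

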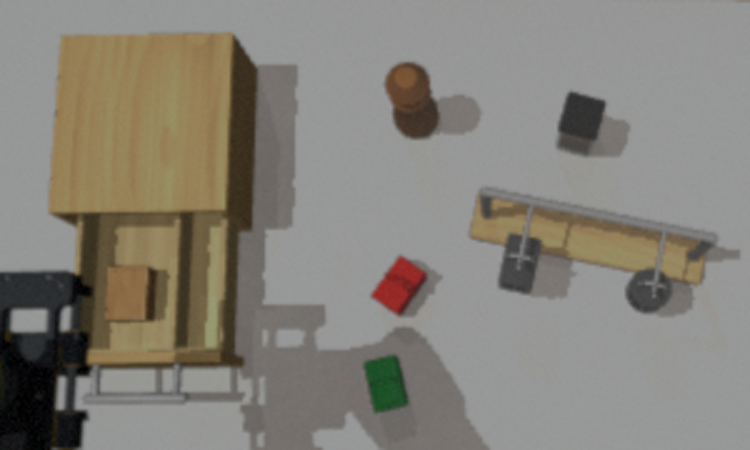

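The drawer is out about 150 mm. The narrow compartment is on the right at crop (205,285), and the cardboard box is in the wide one at (130,292). Now moving over the tin and measuring the compartment walls.

```bash
python3 -m jog '[[[1,-0.7,0.23,0,0],[1,-0.85,0.28,0,0],[1,-0.85,0.28,0,0],[1,-0.85,0.28,0,0],[1,-0.85,0.28,0,0],[1,-0.85,0.28,0,0],[1,-0.85,0.28,0,0],[1,-0.85,0.28,0,0],[1,-0.85,0.28,0,0],[1,-0.85,0.28,0,-1]]]'
python3 -m jog '[[[1,0,0,0,-1],[1,0,0,0,-1],[1,0,0,0,-1],[1,0,0,0,-1],[1,0,0,0,-1],[1,0,0,0,-1],[1,0,0,0,-1],[1,0,0,0,-1],[1,0,0,0,-1],[1,0,0,0,-1]]]'
python3 -m jog '[[[1,0,0,0,-1],[1,0,0,0,-1],[1,0,0,0,-1],[1,0,0,0,-1],[1,0,0,0,-0.5],[1,0,0,0,0]]]'
python3 - <<'E'
from h import *
plan(.6038,-.142,.20,79.7)
im,d,p=snap('top');W=cloud(d,p);np.savez('top2.npz',im=im,W=W)
P=W.reshape(-1,3);a=np.radians(2.1)
o=np.array([.644,.2638]);Q=P[:,:2]-o
X=Q@[np.cos(a),np.sin(a)];Y=Q@[-np.sin(a),np.cos(a)];Z=P[:,2]
m=(X>-.13)&(X<-.02)&(abs(Y)<.11)&(Z>-.01)
for y in np.arange(-.1,.0,.003):
    q=Z[m&(abs(Y-y)<.0015)]
    if len(q):print(round(y,4),len(q),np.round(np.percentile(q,[10,50,90]),3))
m=(abs(Y+.05)<.01)&(X>-.21)&(X<.03)
for x in np.arange(-.21,0.02,.006):
    q=Z[m&(abs(X-x)<.003)]
    if len(q):print('X',round(x,4),len(q),np.round(np.median(q),3))
E
```

```text
time: 8.02
position: [0.574, -0.0736, 0.2261]
tool_rot: [-2.072, -2.361, 0.001]
ft_force: [0.8, 1.1, -1.3]
grip_width: 0.999
time: 9.28
position: [0.5735, -0.0726, 0.2259]
tool_rot: [-0.88, -3.015, 0.0]
ft_force: [-0.5, -0.7, 0.3]
grip_width: 0.999
time: 10.02
position: [0.5736, -0.0726, 0.226]
tool_rot: [-0.28, -3.128, 0.0]
ft_force: [0.5, 0.2, -0.7]
grip_width: 1.0
t 10.03 pos [ 0.5736 -0.0726  0.226 ] yaw 79.8 tilt 0.0 grip 1.0 F [ 0.5  0.2 -0.7]
 shift now [-1.05 -1.57  0.65] turn 0.01  shift after turn [-1.05 -1.57  0.65] j [-0.33  0.17  0.47  1.65 -0.08  1.34  1.54]
-0.1 39 [-0.002 -0.     0.002]
-0.097 40 [-0.002  0.     0.003]
-0.094 35 [-0.003 -0.     0.002]
-0.091 42 [-0.004 -0.     0.003]
-0.088 42 [-0.003  0.     0.002]
-0.085 35 [-0.002  0.     0.003]
-0.082 248 [0.001 0.036 0.062]
-0.079 81 [-0.002  0.061  0.065]
-0.076 22 [0.061 0.063 0.066]
-0.064 2 [0.019 0.02  0.021]
-0.061 41 [0.016 0.018 0.02 ]
-0.058 41 [0.016 0.018 0.02 ]
-0.055 38 [0.015 0.017 0.021]
-0.052 43 [0.015 0.018 0.02 ]
-0.049 38 [0.016 0.018 0.02 ]
-0.046 43 [0.016 0.018 0.02 ]
-0.043 39 [0.016 0.019
[... 317 characters left out ...]
0.015 0.018 0.021]
X -0.21 8 -0.003
X -0.204 14 -0.0
X -0.198 21 0.0
X -0.192 26 0.003
X -0.186 21 0.001
X -0.18 21 0.001
X -0.174 21 0.001
X -0.168 22 0.0
X -0.162 20 0.002
X -0.156 32 0.096
X -0.15 22 0.105
X -0.144 8 0.064
X -0.138 2 0.041
X -0.132 15 0.019
X -0.126 14 0.018
X -0.12 13 0.017
X -0.114 14 0.017
X -0.108 14 0.017
X -0.102 18 0.018
X -0.096 16 0.018
X -0.09 15 0.017
X -0.084 13 0.018
X -0.078 13 0.018
X -0.072 14 0.019
X -0.066 14 0.018
X -0.06 15 0.018
X -0.054 14 0.018
X -0.048 15 0.018
X -0.042 16 0.019
X -0.036 14 0.019
X -0.03 17 0.017
X -0.024 13 0.019
X -0.018 15 0.017
X -0.012 14 0.019
X -0.006 14 0.019
X 0.0 19 0.022
X 0.006 29 0.108
X 0.012 30 0.109
X 0.018 31 0.109
```

```bash
python3 -m jog '[[[1,-0.35,-0.52,0.3,0],[1,-0.35,-0.52,0.3,0],[1,-0.35,-0.53,0.3,0],[1,0,0,0.4,0],[1,0,0,0,0],[1,0,0,0,0]]]'
python3 - <<'E'
from h import *
plan(.6038,-.142,.076,79.7)
im,d,p=snap('scene');W=cloud(d,p)
cv2.imwrite('pics/s2.png',cv2.resize(im[120:280,150:350],(800,640))[:590,:,::-1])
P=W.reshape(-1,3);P=P[(abs(P[:,0]-.604)<.045)&(abs(P[:,1]+.142)<.035)&(abs(P[:,2]-.1)<.006)]
print(len(P),cv2.minAreaRect((P[:,:2]*1000).astype(np.float32)) if len(P)>5 else '')
E
```

```text
time: 10.82
position: [0.6042, -0.1403, 0.1748]
tool_rot: [0.277, 3.129, 0.001]
ft_force: [0.7, -0.1, 0.1]
grip_width: 0.998
t 10.82 pos [ 0.6042 -0.1403  0.1748] yaw 79.9 tilt 0.0 grip 0.998 F [ 0.7 -0.1  0.1]
 shift now [ 0.   -0.05  2.47] turn 0.04  shift after turn [ 0.   -0.05  2.47] j [-0.23  0.3   0.5   1.61 -0.15  1.27  1.7 ]
195 ((603.5831298828125, -142.72523498535156), (37.4117431640625, 57.97003173828125), 79.11396789550781)
```

View pics/s2.png

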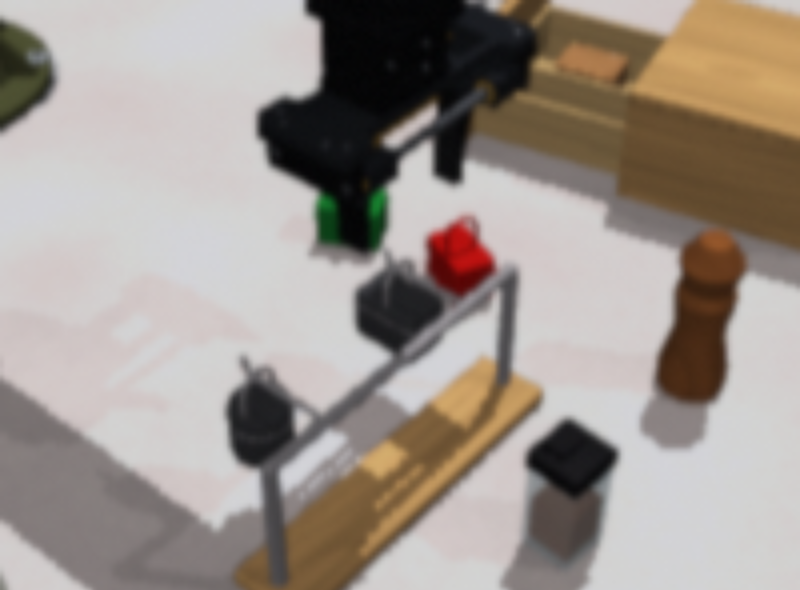

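The jaws straddle the hanging tin at (400,310), with the fingers at (355,215) and (450,150). The tin measures (0.6036,-0.1427), unchanged. Descending and gripping.

```bash
python3 -m jog '[[[1,0,-0.05,0.5,0],[1,0,0,0.5,0],[1,0,0,0.5,0],[1,0,0,0.5,0],[1,0,0,0.47,0],[1,0,0,0,0],[1,0,0,0,0]]]'
python3 -m jog '[[[0.6,0,0,0,0],[0.5,0,0,0,0],[0.45,0,0,0,0],[0.4,0,0,0,0],[0.35,0,0,0,0],[0.35,0,0,0,0],[0.3,0,0,0,0],[0.3,0,0,0,0]]]' 25
python3 -c "
from h import *
plan(.6036,-.1425,.090,79.7)"
```

```text
time: 11.75
position: [0.6041, -0.144, 0.0762]
tool_rot: [0.279, 3.128, -0.0]
ft_force: [0.2, -0.2, -0.0]
grip_width: 0.999
time: 12.75
position: [0.6037, -0.1437, 0.0758]
tool_rot: [0.279, 3.129, 0.0]
ft_force: [-0.2, 0.3, -0.1]
grip_width: 0.415
t 12.75 pos [ 0.6037 -0.1437  0.0758] yaw 79.8 tilt 0.0 grip 0.415 F [-0.2  0.3 -0.1]
 shift now [ 0.01  0.03 -0.36] turn 0.02  shift after turn [ 0.01  0.03 -0.36] j [-0.2   0.39  0.48  1.71 -0.2   1.09  1.74]
```

```bash
python3 -m jog '[[[0.2,0,0,-0.1,0],[0.2,0,0,-0.13,0],[0.2,0,0,-0.13,0],[0.2,0,0,0,0],[0.2,0,0,0,0]]]'
python3 -c "
from h import *
plan(.6036,-.1425,.090,79.7)"
```

```text
time: 13.38
position: [0.6036, -0.1437, 0.0902]
tool_rot: [0.279, 3.129, 0.0]
ft_force: [-0.4, -0.1, -2.2]
grip_width: 0.411
t 13.38 pos [ 0.6036 -0.1437  0.0902] yaw 79.8 tilt 0.0 grip 0.411 F [-0.4 -0.1 -2.2]
 shift now [0.01 0.03 0.  ] turn 0.02  shift after turn [0.01 0.03 0.  ] j [-0.21  0.38  0.49  1.7  -0.2   1.11  1.73]
```

Carrying 2.2 N of weight, lifted 14.4 mm. Moving off along the hook.

```bash
python3 -m jog '[[[0.2,0.2,0,0,0],[0.2,0.35,0,0,0],[0.2,0.4,0,0,0],[0.2,0.4,0,0,0],[0.2,0.4,0,0,0],[0.2,0.4,0,0,0],[0.2,0.4,0,0,0],[0.2,0.4,0,0,0],[0.2,0.25,0,0,0],[0.2,0.15,0,0,0]]]'
python3 -m jog '[[[0.2,0,0,0,0],[0.2,0,0,0.4,0],[0.2,0,0,0.4,0],[0.2,0,0,0.4,0],[0.2,0,0,0.2,0],[0.2,0,0,0.1,0],[0.2,0,0,0.1,0],[0.2,0,0,0,0]]]'
python3 -c "
from h import *
plan(.472,-.12,.0165,79.7)"
```

```text
time: 14.62
position: [0.4713, -0.1199, 0.0903]
tool_rot: [0.279, 3.129, 0.001]
ft_force: [0.8, -0.5, -3.1]
grip_width: 0.411
time: 15.62
position: [0.4719, -0.12, 0.0262]
tool_rot: [0.279, 3.129, 0.0]
ft_force: [0.1, 0.7, -1.7]
grip_width: 0.411
t 15.62 pos [ 0.4719 -0.12    0.0262] yaw 79.8 tilt 0.0 grip 0.411 F [ 0.1  0.7 -1.7]
 shift now [-0.    0.    0.24] turn 0.02  shift after turn [-0.    0.    0.24] j [-0.27  0.18  0.5   2.07 -0.11  0.91  1.69]
```

```bash
python3 -m jog '[[[0.2,0,0,0.1,0],[0.2,0,0,0.05,0],[0.2,0,0,0.04,0],[0.2,0,0,0.03,0],[0.2,0,0,0.03,0],[0.2,0,0,0,0]]]'
```

```text
time: 16.38
position: [0.4717, -0.12, 0.0161]
tool_rot: [-0.279, -3.129, -0.0]
ft_force: [-0.7, 0.6, -2.9]
grip_width: 0.413
```

```bash
python3 -m jog '[[[0.2,0,0,0.03,0],[0.2,0,0,0.03,0],[0.2,0,0,0.0,0]]]'
```

```text
time: 16.75
position: [0.4719, -0.1202, 0.0156]
tool_rot: [-0.28, -3.129, -0.002]
ft_force: [-6.4, 1.7, 15.7]
grip_width: 0.413
```

```bash
python3 -m jog '[[[0.2,0,0,-0.03,0],[0.5,0,0,0,0],[0.7,0,0,0,0],[0.85,0,0,0,0],[0.85,0,0,0,0],[0.85,0,0,-0.5,0],[0.85,0,0,-0.8,0],[0.85,0,0,-0.8,0],[0.85,0,0,-0.8,0],[0.85,0,0,-0.6,0]]]'
python3 - <<'E'
from h import *
for n in('top','scene'):
    im,d,p=snap(n);W=cloud(d,p)
    if n=='scene':cv2.imwrite('pics/s3.png',cv2.resize(im[80:280,150:400],(750,600))[:,:,::-1])
    P=W.reshape(-1,3);P=P[(abs(P[:,0]-.472)<.045)&(abs(P[:,1]+.12)<.04)&(abs(P[:,2]-.042)<.006)]
    print(n,len(P),cv2.minAreaRect((P[:,:2]*1000).astype(np.float32)) if len(P)>5 else '',np.median(P[:,2]) if len(P) else '')
plan(.472,-.12,.1,-10.3)
E
```

```text
time: 18.0
position: [0.4722, -0.1201, 0.1564]
tool_rot: [0.279, 3.128, 0.0]
ft_force: [-0.1, 0.3, -0.2]
grip_width: 0.85
top 0  
scene 153 ((473.0346374511719, -120.16554260253906), (36.75078582763672, 56.400611877441406), 80.06009674072266) 0.0432043293782548
t 18.1 pos [ 0.4737 -0.1204  0.1576] yaw 79.8 tilt 0.3 grip 0.851 F [-0.3 -0.   0.5]
 shift now [0.05 0.   1.44] turn -17.98  shift after turn [-0.    0.05  1.44] j [-0.3   0.01  0.51  1.95 -0.    1.18  1.6 ]
```

View pics/s3.png

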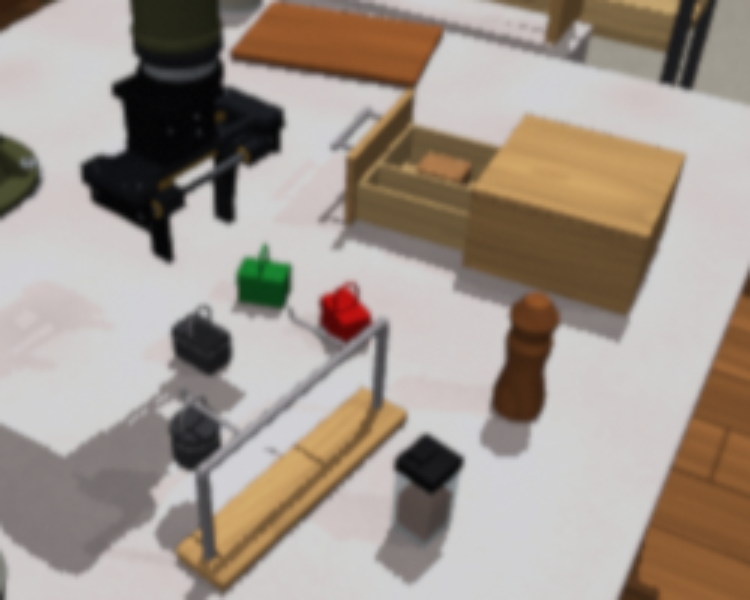

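The tin stands upright at (200,345) in this crop, measured (0.473,-0.120) at yaw -10°, clear of the gripper. The round tin still hangs. I'll turn +90°, since the other way would exceed joint 7's range.

```bash
python3 -m jog '[[[1,0,0,0,1],[1,0,0,0,1],[1,0,0,0,1],[1,0,0,0,1],[1,0,0,0,1],[1,0,0,0,1],[1,0,0,0,1],[1,0,0,0,1],[1,0,0,0,1],[1,0,0,0,1]]]'
python3 -m jog '[[[1,0,0,0,1],[1,0,0,0,1],[1,0,0,0,1],[1,0,0,0,1],[1,0,0,0,1],[1,0,0,0,1],[1,0,0,0,1],[1,0,0,0,1],[1,0,0,0,0],[1,0,0,0,0]]]'
python3 -c "
from h import *
plan(.4727,-.1201,.028,-10)"
```

```text
time: 19.35
position: [0.4711, -0.12, 0.1537]
tool_rot: [-1.579, -2.714, 0.001]
ft_force: [0.5, -0.1, 0.4]
grip_width: 0.998
time: 20.6
position: [0.4715, -0.12, 0.1544]
tool_rot: [-2.408, -2.017, 0.001]
ft_force: [1.2, -0.2, -0.2]
grip_width: 0.998
t 20.6 pos [ 0.4715 -0.12    0.1544] yaw -10.1 tilt 0.0 grip 0.998 F [ 1.2 -0.2 -0.2]
 shift now [0.   0.03 3.16] turn -0.02  shift after turn [0.   0.03 3.16] j [-0.31  0.01  0.51  1.95 -0.    1.18  0.03]
```

```bash
python3 -m jog '[[[1,0,0.03,0.5,0],[1,0,0,0.6,0],[1,0,0,0.6,0],[1,0,0,0.6,0],[1,0,0,0.5,0],[1,0,0,0.3,0],[1,0,0,0.06,0],[1,0,0,0,0]]]'
python3 -m jog '[[[0.85,0,0,0,0],[0.75,0,0,0,0],[0.7,0,0,0,0],[0.65,0,0,0,0],[0.6,0,0,0,0],[0.4,0,0,0,0],[0.4,0,0,0,0],[0.4,0,0,0,0]]]' 30
python3 -c "
from h import *
plan(.4727,-.1201,.028,-10)"
```

```text
time: 21.6
position: [0.4734, -0.1203, 0.029]
tool_rot: [2.409, 2.015, 0.001]
ft_force: [-0.3, 0.6, -0.8]
grip_width: 1.0
time: 22.6
position: [0.4723, -0.12, 0.0285]
tool_rot: [-2.409, -2.014, 0.001]
ft_force: [-4.9, 0.8, 5.6]
grip_width: 0.639
t 22.6 pos [ 0.4723 -0.12    0.0285] yaw -10.2 tilt 0.1 grip 0.639 F [-4.9  0.8  5.6]
 shift now [0.   0.01 0.01] turn -0.04  shift after turn [0.   0.01 0.01] j [-0.28  0.18  0.52  2.07 -0.11  0.92  0.12]
```

```bash
python3 -m jog '[[[0.4,0,0,-0.2,0],[0.4,0,0,-0.4,0],[0.4,0,0,-0.5,0],[0.4,0,0,-0.6,0],[0.4,0,0,-0.6,-0.5],[0.4,0,0,-0.6,-0.5],[0.4,0,0,-0.5,-0.5],[0.4,0,0,-0.2,-0.5],[0.4,0,0,0,-0.46],[0.4,0,0,0,0]]]'
python3 -c "
from h import *
plan(.566,.2074,.165,2.1)"
```

```text
time: 23.85
position: [0.4735, -0.1205, 0.1736]
tool_rot: [2.18, 2.26, 0.002]
ft_force: [-0.5, -0.7, -2.2]
grip_width: 0.642
t 23.85 pos [ 0.4735 -0.1205  0.1736] yaw 2.1 tilt 0.1 grip 0.642 F [-0.5 -0.7 -2.2]
 shift now [8.11 2.6  0.22] turn -0.01  shift after turn [8.11 2.61 0.22] j [-0.32 -0.01  0.51  1.92  0.    1.22  0.23]
```

```bash
python3 -m jog '[[[0.4,0.3,0.1,0,0],[0.4,0.6,0.2,0,0],[0.4,0.7,0.22,0,0],[0.4,0.7,0.22,0,0],[0.4,0.7,0.22,0,0],[0.4,0.7,0.22,0,0],[0.4,0.7,0.22,0,0],[0.4,0.7,0.22,0,0],[0.4,0.7,0.22,0,0],[0.4,0.7,0.22,0,0]]]'
python3 -m jog '[[[0.4,0.7,0.22,0,0],[0.4,0.5,0.18,0,0],[0.4,0.3,0.1,0,0],[0.4,0.1,0.05,0,0],[0.4,0,0,0,0],[0.4,0,0,0,0]]]'
python3 - <<'E'
from h import *
plan(.566,.2074,.165,2.1)
im,d,p=snap('scene');W=cloud(d,p)
cv2.imwrite('pics/s4.png',cv2.resize(im[60:200,230:405],(750,600))[:,:,::-1])
for n in('scene','top'):
    im,d,p=snap(n);P=cloud(d,p).reshape(-1,3);a=np.radians(2.1)
    Q=P[:,:2]-[.644,.2638];X=Q@[np.cos(a),np.sin(a)];Y=Q@[-np.sin(a),np.cos(a)];Z=P[:,2]
    # drawer edges again: panel position and divider
    m=(abs(Z-.106)<.004)&(X>-.2)&(X<-.12)&(abs(Y)<.1);print(n,'panel X',np.percentile(X[m],[2,98]) if m.any() else '')
    m=(abs(Z-.0635)<.003)&(X>-.13)&(X<-.02)&(abs(Y+.0275)<.012);print(' div Y',np.percentile(Y[m],[2,50,98]) if m.any() else '')
    m=(abs(Z-.0635)<.003)&(X>-.13)&(X<-.02)&(abs(Y+.08)<.012);print(' wall Y',np.percentile(Y[m],[2,50,98]) if m.any() else '')
    m=(Z>.142)&(Z<.182)&(abs(X+.078)<.05)&(abs(Y+.0535)<.03)
    if m.any(): print(' tin?',m.sum(),np.percentile(X[m],[2,98]),np.percentile(Y[m],[2,98]),Z[m].min())
E
```

```text
time: 25.1
position: [0.5457, 0.1448, 0.1724]
tool_rot: [-2.18, -2.262, -0.0]
ft_force: [-0.6, 0.7, -2.3]
grip_width: 0.64
time: 25.85
position: [0.5655, 0.2061, 0.1727]
tool_rot: [2.182, 2.26, -0.0]
ft_force: [0.2, -0.7, -2.6]
grip_width: 0.639
t 25.85 pos [0.5655 0.2061 0.1727] yaw 2.0 tilt 0.0 grip 0.639 F [ 0.2 -0.7 -2.6]
 shift now [0.03 0.01 0.19] turn -0.02  shift after turn [0.03 0.01 0.19] j [-0.62  0.25  0.26  1.65 -0.07  1.25 -0.31]
scene panel X [-0.15777595 -0.14570064]
 div Y [-0.03381499 -0.02848486 -0.02345394]
 wall Y [-0.08592867 -0.08121496 -0.07536256]
 tin? 165 [-0.11030073 -0.04558082] [-0.07484936 -0.0488268 ] 0.14565777164746285
top panel X [-0.15664681 -0.14587733]
 div Y [-0.03113071 -0.02929889 -0.02453056]
 wall Y [-0.08226653 -0.07935901 -0.07571877]
 tin? 110 [-0.10736983 -0.04521569] [-0.07197349 -0.0631564 ] 0.14686171148544813
```

View pics/s4.png

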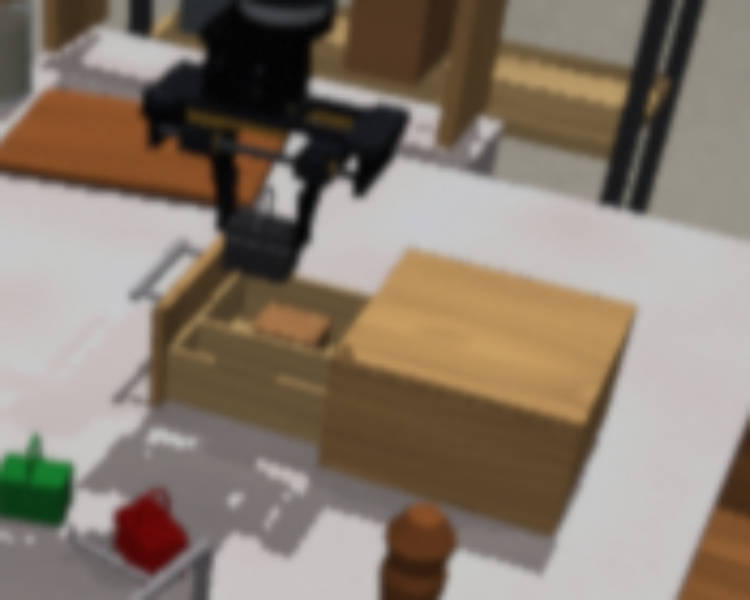

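The tin hangs in the gripper above the narrow compartment, at (265,240) in this crop. In each camera its centre matches the compartment's centre line within 1 mm, so I'm lowering it.

```bash
python3 -m jog '[[[0.4,0,0,0.3,0],[0.4,0,0,0.5,0],[0.4,0,0,0.5,0],[0.4,0,0,0.4,0],[0.4,0,0,0.3,0],[0.4,0,0,0.3,0],[0.4,0,0,0.25,0],[0.4,0,0,0.2,0],[0.4,0,0,0.2,0],[0.4,0,0,0,0]]]'
python3 -c "
from h import *
plan(.5655,.2062,.0465,2.1)"
```

```text
time: 27.25
position: [0.565, 0.2072, 0.0539]
tool_rot: [-2.18, -2.262, 0.002]
ft_force: [-0.2, 0.3, -2.2]
grip_width: 0.64
t 27.25 pos [0.565  0.2072 0.0539] yaw 2.1 tilt 0.1 grip 0.64 F [-0.2  0.3 -2.2]
 shift now [-0.03  0.01  0.18] turn 0.0  shift after turn [-0.03  0.01  0.18] j [-0.6   0.36  0.25  1.77 -0.1   1.03 -0.28]
```

```bash
python3 -m jog '[[[0.4,0,0,0.05,0],[0.4,0,0,0.05,0],[0.4,0,0,0.04,0],[0.4,0,0,0.03,0],[0.4,0,0,0,0],[0.4,0,0,0,0]]]'
```

```text
time: 28.0
position: [0.5655, 0.2074, 0.0478]
tool_rot: [2.18, 2.262, 0.0]
ft_force: [0.2, -0.1, -2.4]
grip_width: 0.639
```

```bash
python3 -m jog '[[[0.4,0,0,0.03,0],[0.4,0,0,0.02,0],[0.4,0,0,0,0]]]'
```

```text
time: 28.38
position: [0.5658, 0.2075, 0.0465]
tool_rot: [2.18, 2.262, 0.001]
ft_force: [-1.0, 0.2, 2.6]
grip_width: 0.642
```

Floor contact: the force changed from -2.4 to +2.6 N at the expected height. Releasing and rising.

```bash
python3 -m jog '[[[0.66,0,0,0,0],[0.7,0,0,0,0],[0.74,0,0,0,0],[0.78,0,0,0,0],[0.78,0,0,0,0],[0.78,0,0,-0.2,0],[0.78,0,0,-0.5,0],[0.78,0,0,-0.8,0],[0.78,0,0,-0.8,0],[0.78,0,0,-0.8,0]]]'
python3 - <<'E'
from h import *
for n in('scene','top'):
    im,d,p=snap(n);P=cloud(d,p).reshape(-1,3);a=np.radians(2.1)
    if n=='scene':cv2.imwrite('pics/s5.png',cv2.resize(im[60:200,230:405],(750,600))[:,:,::-1])
    Q=P[:,:2]-[.644,.2638];X=Q@[np.cos(a),np.sin(a)];Y=Q@[-np.sin(a),np.cos(a)];Z=P[:,2]
    m=(abs(Z-.06)<.004)&(abs(X+.08)<.04)&(Y>-.0725)&(Y<-.034)
    c=cv2.minAreaRect(np.c_[X[m],Y[m]].astype(np.float32)*1000) if m.sum()>5 else '';print(n,m.sum(),c,np.median(Z[m]))
    m=(abs(Z-.106)<.004)&(X>-.2)&(X<-.12)&(abs(Y)<.1);print('panel X',np.percentile(X[m],[2,98]))
plan(.405,.255,.2,2.1)
E
```

```text
time: 29.62
position: [0.5659, 0.2074, 0.1728]
tool_rot: [2.18, 2.261, 0.003]
ft_force: [-0.5, -1.1, -0.8]
grip_width: 0.78
scene 72 ((-79.0437240600586, -52.341793060302734), (55.029258728027344, 35.812294006347656), 3.583631992340088) 0.06165007239183873
panel X [-0.15713919 -0.14550751]
top 243 ((-78.94305419921875, -52.62415313720703), (35.86809539794922, 55.961585998535156), 89.6935806274414) 0.05959884880930466
panel X [-0.15650127 -0.14529627]
t 29.73 pos [0.5683 0.2083 0.1759] yaw 2.1 tilt 0.6 grip 0.78 F [ 0.6 -0.1 -0.2]
 shift now [ 1.32 -4.03 -0.63] turn -0.0  shift after turn [ 1.32 -4.03 -0.63] j [-0.62  0.25  0.26  1.65 -0.07  1.25 -0.31]
```

View pics/s5.png

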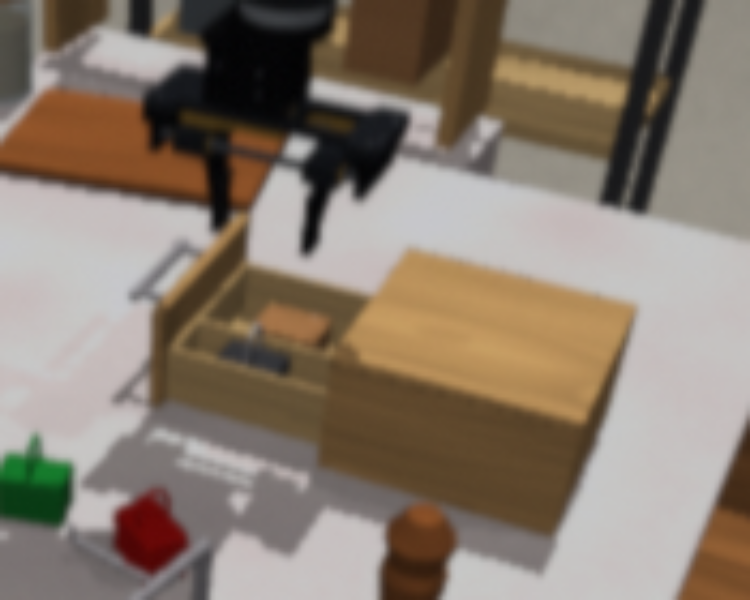

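The tin stands in the narrow compartment at (255,355). Its top is at 0.060 m and it is about 1 mm off the centre line. Next I take the handle again and push the drawer shut.

```bash
python3 -m jog '[[[0.3,0.24,-0.5,-0.2,0],[0.3,0.24,-0.5,0,0],[0.3,0.24,-0.5,0,0],[0.3,0.24,-0.5,0,0],[0.3,0.2,-0.5,0,0],[0.3,0.1,-0.3,0,0],[0.3,0,-0.1,0,0],[0.3,0,0,0,0],[0.3,0,0,0,0]]]'
python3 -c "
from h import *
plan(.4502,.2568,.0665,2.1)"
```

```text
time: 30.85
position: [0.4483, 0.253, 0.1778]
tool_rot: [2.181, 2.26, 0.0]
ft_force: [-0.3, -0.2, -0.6]
grip_width: 0.303
t 30.85 pos [0.4483 0.253  0.1778] yaw 2.0 tilt 0.0 grip 0.303 F [-0.3 -0.2 -0.6]
 shift now [0.09 0.05 2.78] turn -0.01  shift after turn [0.09 0.05 2.78] j [-0.75  0.06  0.19  1.85 -0.01  1.23 -0.52]
```

```bash
python3 -m jog '[[[0.3,0.09,0.05,0.4,0],[0.3,0,0,0.6,0],[0.3,0,0,0.6,0],[0.3,0,0,0.6,0],[0.3,0,0,0.4,0],[0.3,0,0,0.16,0],[0.3,0,0,0,0]]]'
python3 -m jog '[[[0,0,0,0,0],[0,0,0,0,0],[0,0,0,0,0],[0,0,0,0,0]]]' 20
python3 -m jog '[[[0,0,0.05,0,0],[0,0,0.1,0,0],[0,0,0.2,0,0],[0,0,0.3,0,0],[0,0,0.35,0,0],[0,0,0.4,0,0],[0,0,0.4,0,0],[0,0,0.4,0,0],[0,0,0.4,0,0],[0,0,0.3,0,0]]]'
python3 -c "
from h import *
plan(.6,.2625,.0665,2.1)"
```

```text
time: 31.72
position: [0.4496, 0.2571, 0.0672]
tool_rot: [2.18, 2.262, -0.001]
ft_force: [-0.1, 0.2, 0.4]
grip_width: 0.298
time: 32.22
position: [0.4501, 0.2575, 0.0681]
tool_rot: [2.18, 2.262, 0.002]
ft_force: [0.9, -0.2, 3.5]
grip_width: 0.121
time: 33.48
position: [0.5663, 0.2621, 0.0681]
tool_rot: [-2.18, -2.262, -0.002]
ft_force: [-1.5, 0.0, 6.4]
grip_width: 0.113
t 33.48 pos [0.5663 0.2621 0.0681] yaw 2.1 tilt 0.1 grip 0.113 F [-1.5  0.   6.4]
 shift now [-0.02  0.84  0.04] turn 0.0  shift after turn [-0.02  0.84  0.04] j [-0.65  0.38  0.22  1.7  -0.09  1.07 -0.37]
```

```bash
python3 -m jog '[[[0,0,0.25,0,0],[0,0,0.2,0,0],[0,0,0.15,0,0],[0,0,0.1,0,0],[0,0,0.1,0,0],[0,0,0,0,0]]]'
python3 -m jog '[[[0,0,0.05,0,0],[0,0,0.05,0,0],[0,0,0,0,0]]]'
python3 -m jog '[[[0,0,0.05,0,0],[0,0,0.05,0,0],[0,0,0,0,0]]]'
```

```text
time: 34.22
position: [0.5968, 0.2633, 0.0681]
tool_rot: [-2.179, -2.261, 0.001]
ft_force: [-3.4, 0.4, 7.2]
grip_width: 0.12
time: 34.6
position: [0.5967, 0.2633, 0.068]
tool_rot: [-2.174, -2.259, 0.011]
ft_force: [-14.6, -2.1, 14.7]
grip_width: 0.118
time: 34.98
position: [0.5967, 0.2633, 0.0678]
tool_rot: [-2.17, -2.256, 0.022]
ft_force: [-22.8, -4.2, 21.5]
grip_width: 0.117
```

```bash
python3 -m jog '[[[0,0,-0.12,0,0],[0.3,0,0,0,0],[0.3,0,0,0,0],[0.3,0,0,0,0],[0.3,0,0,-0.3,0],[0.3,0,0,-0.8,0],[0.3,0,0,-0.8,0],[0.3,0,0,-0.8,0],[0.3,0,-0.5,-0.8,0],[0.3,0,-0.5,0,0]]]'
python3 -m jog '[[[0.3,0,-0.6,0,0],[0.3,0,-0.6,0,0],[0.3,0,-0.6,0,0],[0.3,0,0,0,0],[0.3,0,0,0,0]]]'
python3 - <<'E'
from h import *
plan(.5,.26,.2,2.1)
for n in('scene','top'):
    im,d,p=snap(n);P=cloud(d,p).reshape(-1,3);a=np.radians(2.1)
    cv2.imwrite('pics/end_%s.png'%n,(im if n=='scene' else cv2.resize(im[80:280,60:435],(750,400)))[:,:,::-1])
    Q=P[:,:2]-[.644,.2638];X=Q@[np.cos(a),np.sin(a)];Y=Q@[-np.sin(a),np.cos(a)];Z=P[:,2]
    m=(abs(Z-.105)<.004)&(X>-.05)&(X<-.002)&(abs(Y)<.09);print(n,'panel X',np.percentile(X[m],[2,98]))
    m=(abs(Z-.088)<.006)&(X>-.08)&(X<-.03)&(abs(Y)<.06);print('handle X',np.median(X[m]))
    m=(abs(P[:,0]-.578)<.04)&(abs(P[:,1]+.28)<.04)&(abs(Z-.101)<.005);print('round',cv2.minAreaRect(P[m,:2].astype(np.float32)*1000)[0] if m.sum()>5 else '')
E
```

```text
time: 36.22
position: [0.5624, 0.2617, 0.2117]
tool_rot: [2.18, 2.259, 0.011]
ft_force: [0.6, 0.3, -0.2]
grip_width: 0.301
time: 36.85
position: [0.4897, 0.2585, 0.2081]
tool_rot: [2.18, 2.261, 0.002]
ft_force: [0.5, -0.1, -0.6]
grip_width: 0.301
t 36.85 pos [0.4897 0.2585 0.2081] yaw 2.1 tilt 0.1 grip 0.301 F [ 0.5 -0.1 -0.6]
 shift now [0.03 0.26 0.2 ] turn -0.01  shift after turn [0.03 0.26 0.2 ] j [-0.72  0.12  0.2   1.72 -0.02  1.3  -0.48]
scene panel X [-0.0113629  -0.00249285]
handle X -0.043745959919500296
round (578.5299072265625, -280.7257995605469)
top panel X [-0.01125089 -0.00233355]
handle X -0.04531632244272566
round (577.766845703125, -278.7704772949219)
```

View pics/end_scene.png

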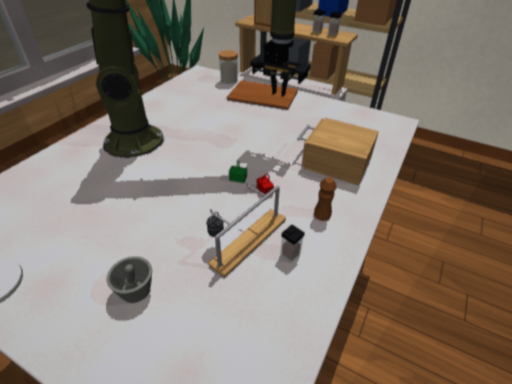

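The drawer is shut: the panel front is 11.4 mm ahead of the cabinet edge, and the panel is 12 mm thick. The round tin has not moved, the bystanders are in place, and the arm is clear. Handing in.

```bash
python3 -c "
from bench import job
print(job.close_job())"
```

```text
the job is handed in; nothing more can be done
None
```

The oblong tin is in the narrow compartment with the drawer shut, and the job was handed in at about 37 s of robot time. The hand-in reports no verdict.

I opened the drawer by its handle first. Then I lifted the tin off its hook by the broad sides and stood it on the ledge 135 mm in front. I let go, took it again by its ends, set it down in the compartment, let go and pushed the drawer to its stop.

What the last checks showed:
- **Tin:** after release it stood lengthwise in the compartment, box top at 0.060 m as expected and about 1 mm off the centre line. This was measured before shutting; the tin can't be seen with the drawer closed.
- **Drawer:** the handle stopped at x = 0.597 m. The 12 mm front panel measures flush with the cabinet in both cameras, within about 1 mm.
- **Round tin:** still hanging and within about 1 mm of where it started.
- **Mortar, grinder and shaker:** in place in the final picture, though I did not measure their positions.
- **Robot:** clear of everything at the end.

No check failed. The two cameras differed by 2 to 3 mm in y, about what the calibration allows. I therefore checked the tin against the compartment within each camera separately, and both agreed to about 1 mm.

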